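Stack a tiered stoneware jar on the banding wheel

ROBOT

A 6-joint arm with a two-finger parallel gripper is mounted at the origin on the work surface. World frame = base frame: x ahead of the robot, y to its left, z up, the work surface at z = 0. Lengths are in m, angles in rad, forces in N, time in s.
With the tool pointing down it reaches from about 0.275 to 0.75 m from the base axis. Payload 10.2 kg.
Tool frame: the origin (TCP) lies between the finger pads; the fingertips stand env.tip_extent ahead of it and the grasp point (between the pads) lies 2 mm behind it (env.tip_extent is the distance from the TCP to the fingertips, in m); z points along the fingers, y is the line along which they close (so a half turn about z gives the same grasp; the last joint's range is limited). The gripper opens to 88 mm and grips with 3 to 60 N. Pads are 18 mm wide; open, the fingers measure 123 mm over their backs; the gripper's body (75 mm by 187 mm) begins 45 mm behind the grasp point.
Start: joints at [1.063, 0.313, 1.498, -0, 1.331, -0.223], TCP at [0.148, 0.504, 0.256] pointing down, gripper open.
Joint ranges: [-2.94, 2.94], [-0.97, 2.17], [0.19, 2.56], [-1.23, 4.37], [0.02, 3.11], [-2.88, 2.88]. Speed limits (rad/s): [2.39, 2.39, 3.01, 3.14, 3.14, 3.14].

INTERFACE

Orientations are given as [roll, pitch, yaw] about the fixed x, y, z axes, in that order (R = Rz(yaw) Ry(pitch) Rx(roll)).
In Python, from cell import telemetry, imaging, workorder, models, env gives the robot as it stands. The module is installed in compiled form; this text tells all that it offers.
- The arm moves only by the tool apply_moves, never from a script. Its argument "steps" is a list of rows, each a list of 2 entries, a list of its own where there are three numbers: the shift along the tool's x, y, z in cm, then the turn about the tool's z in degrees. A call has exactly 10 rows; each row is the pose to reach, as a shift and turn from the pose commanded when the call began, along the tool's axes at that moment; what a row does not reach only later rows make up. A row lasts 1/12 s, in which the tool goes at most 41.7 mm and 7.16 degrees, less where a joint would pass 70% of its speed; a pose out of reach is approached as far as the arm can. A call with a gripper value outside its range is refused whole. "claw" is the closure, from 0 (fully open) to 1 (shut), set as the call begins (left out, the last holds). The fingers move at their own pace and stop on an object; "squeeze" is the grip in N (left out, the last holds). Time passes only in rows, so rows that repeat a pose let the fingers close, or fill a call up. It gives the time, the measured TCP pose, the force, the opening and the grip force at its end, in the units of the state.
- telemetry.read_state(): the state, without advancing time (a new reading comes with each control period).
- imaging.capture(name): name is "side" or "top"; returns the picture (480x640x3 uint8, red, green, blue); there is no depth.
- imaging.calibration(name): a dict with "fov_y" (degrees; the focal length in pixels is half the picture's height over the tangent of half this angle, whatever the lens; pixels are square), "cx", "cy" (the principal point, pixels), "rvec" (rotation vector, rad) and "tvec" (3), from world to camera coordinates, as OpenCV has them. Camera axes: x right, y down, z forward; pixel columns grow to the right and rows downward; lengths in m; the calibration is good to about 2 mm. A picture is of the moment at which its call begins. calibration takes no time and is no camera call.
- workorder.finish_job(): hands the job in; it is judged then, once.
Trained networks look in the newest picture that a camera, given by its name, has taken for a name from the list of things; names that differ only in an ending like _2 or _b are one class to them, and where a whole thing is asked for, a point or a joint stands for the part that bears it (a point fixed in the world has none). Each returns a list of dicts, best first, with "confidence" (0 to 1); they miss things now and then, are a little off and sometimes report something else, mostly with a low value. They report only what shows in the picture. A call takes as long as a camera call.
- models.look_for(camera, name): "box" ([left, top, right, bottom] in pixels, round what is visible of it).
- models.pinpoint(camera, name): "location" ([column, row] in pixels: a listed point, or the origin of a listed thing).
The state is a dict: "clock": time; "qpos": joint angles; "dq": joint speeds; "tau": joint torques, N m; "eef_pos": TCP position; "orientation": TCP orientation; "wrist_force": force on the tool from outside, world axes, zero at the start; "torque": the same for the moment, N m; "finger_gap": opening from 0.0 (shut) to 1.0 (fully open); "grasp_force": force on a finger pad.
Only numpy, scipy, OpenCV 4.12 (cv2) and the standard library are available. Lean on these libraries where they do the work, as an engineer would, in place of code of your own. Each camera call takes 0.05 s, during which the arm holds its last target. There are 200 camera calls.

TASK

Assemble the tiered stoneware jar on the banding wheel, one piece at a time from the bottom up: the blue tier upright and centred in the ring on the wheel, then the green tier on it, then the terracotta tier, and last the wooden lid, each fully seated in the one below. The ware is breakable: set each piece down gently before letting go, never drop it or tip it over, and do not shift the amber jar, the bisque cup or the red pail standing nearby.

Things in the scene. Friction and masses are not known exactly. Their poses are not given: they have to be found in the camera images.
- blue_tier: Blue round open stoneware tier, 54 mm tall, 64 mm outside diameter, sides upright, wall 4.5 mm (mouth 55 mm wide). Its 7 mm tall foot tapers from 50 down to 46 mm diameter and drops into the mouth below until the 64 mm shoulder rests on that rim. It stands on the wheel. Starts upright on the table. Origin: centre of the foot's underside, z up; about 180 g.
- green_tier: Green round open stoneware tier, 47 mm tall, 64 mm outside diameter, sides upright, wall 4.5 mm (mouth 55 mm wide). Its 7 mm tall foot tapers from 50 down to 46 mm diameter and drops into the mouth below until the 64 mm shoulder rests on that rim. Seated, its origin is 47 mm above the blue tier's. Starts upright on the table. Origin: centre of the foot's underside, z up; about 150 g.
- clay_tier: Terracotta (orange-brown) round open stoneware tier, 40 mm tall, 64 mm outside diameter, sides upright, wall 4.5 mm (mouth 55 mm wide). Its 7 mm tall foot tapers from 50 down to 46 mm diameter and drops into the mouth below until the 64 mm shoulder rests on that rim. Seated, its origin is 40 mm above the green tier's. Starts upright on the table. Origin: centre of the foot's underside, z up; about 130 g.
- wood_lid: Round light wooden lid, 39 mm tall: a 7 mm foot like the tiers' (50 to 46 mm diameter), a disc 64 mm in diameter and 6 mm thick, and a dark upright knob 22 mm in diameter and 26 mm tall. Starts on the table, knob up. Seated, its origin is 33 mm above the terracotta tier's. Origin: centre of the foot's underside, z up; about 60 g.
- wheel: Low banding wheel (potter's turntable), a dark steel disc 100 mm in diameter whose flat top is 22 mm above the table; it does not turn or move. A yellow painted ring, 71 to 75 mm diameter, marks the middle of the top (practically flush). Origin: centre of its underside, on the table; z up.
- glaze_jar: Bystander: closed amber glass jar with a white cap, 52 mm diameter, 70 mm tall. Leave it alone. Origin: centre of its underside.
- bisque_cup: Bystander: off-white unglazed cup, 72 mm diameter at the rim, 75 mm tall, empty. Leave it alone. Origin: centre of its underside.
- red_pail: Bystander: small red plastic pail, 80 mm diameter at the rim, 85 mm tall, empty. Leave it alone. Origin: centre of its underside.

How it is judged:
On the way, in this order (a step that is already met when the one before it is completed fails the run):
1. the blue tier stands centred on the banding wheel, let go (horizontal distance between blue_tier and wheel below 0.012 m and z of blue_tier in the frame of wheel between 0.019 and 0.025 m and angle between blue_tier's own z axis and vertical below 0.07 rad and linear speed of blue_tier below 0.02 m/s and contact force between the fingers and blue_tier below 0.2 N), for 0.2 s.
2. the green tier is seated on the blue one, let go (horizontal distance between green_tier and blue_tier below 0.006 m and z of green_tier in the frame of blue_tier between 0.044 and 0.05 m and angle between green_tier's own z axis and vertical below 0.07 rad and linear speed of green_tier below 0.02 m/s and contact force between the fingers and green_tier below 0.2 N), for 0.2 s.
3. the terracotta tier is seated on the green one, let go (horizontal distance between clay_tier and green_tier below 0.006 m and z of clay_tier in the frame of green_tier between 0.037 and 0.043 m and angle between clay_tier's own z axis and vertical below 0.07 rad and linear speed of clay_tier below 0.02 m/s and contact force between the fingers and clay_tier below 0.2 N), for 0.2 s.
4. the wooden lid is seated on the terracotta tier, let go (horizontal distance between wood_lid and clay_tier below 0.006 m and z of wood_lid in the frame of clay_tier between 0.03 and 0.036 m and angle between wood_lid's own z axis and vertical below 0.07 rad and linear speed of wood_lid below 0.02 m/s and contact force between the fingers and wood_lid below 0.2 N), for 0.2 s.
At the end, for the whole second after the job is handed in: All four pieces stand at rest and released on the wheel: blue tier within 12 mm of the wheel's centre, green on blue, terracotta on green and lid on terracotta, each within 6 mm of the centre of the one below, within 3 mm of its seated height and within 4 degrees of upright (all of step 1 and all of step 2 and all of step 3 and all of step 4); the robot touches nothing.
It fails at once if the amber jar, bisque cup or red pail is shifted by more than 20 mm (distance of any of glaze_jar, bisque_cup, red_pail from where it was at the start of the episode above 0.02 m).
It fails at once if a tier or the lid is tipped over (angle between any of blue_tier, green_tier, clay_tier, wood_lid's own z axis and vertical above 0.6 rad).
It fails at once if a tier or the lid is dropped (moves faster than 0.5 m/s out of the fingers, a fall of about 13 mm) or knocked away ((linear speed of blue_tier above 0.5 m/s and contact force between the fingers and blue_tier below 0.05 N) or (linear speed of green_tier above 0.5 m/s and contact force between the fingers and green_tier below 0.05 N) or (linear speed of clay_tier above 0.5 m/s and contact force between the fingers and clay_tier below 0.05 N) or (linear speed of wood_lid above 0.5 m/s and contact force between the fingers and wood_lid below 0.05 N)).
It also fails if it takes over 115 s, if anything falls off the work surface, if the arm or the gripper's body presses on something with over 40 N, if the wrist force passes 120 N, or if a joint passes its speed limit or range.

## Working session

There is one attempt and no reset: what is moved stays moved. The work goes in short steps, Python scripts to look and compute and a tool call to move; the robot and the scene stay as the last step left them, time stands still between calls to the robot, and variables do not carry over. Pictures are saved under pics/ and viewed, at most 14 in all, crops included, and the job is handed in when it is done.

Besides the shell and the picture viewer there is one more tool, called after "Request:" in YAML: its name, and indented under it one key for each argument. apply_moves: Moves the arm, as the interface text tells. Its arguments: {"type":"object","properties":{"steps":{"type":"array","items":{"type":"array"}},"claw":{"type":"number"},"squeeze":{"type":"number"}},"required":["steps"]}

```bash
mkdir -p pics
cat > h.py <<'E'
import numpy as np, cv2
from cell import telemetry, imaging, workorder, models, env
def cam(n):
    c=imaging.calibration(n); f=240/np.tan(np.radians(c["fov_y"])/2)
    R=cv2.Rodrigues(np.array(c["rvec"],float))[0]; return f,c["cx"],c["cy"],R,np.array(c["tvec"],float)
def ray(n,px,z):
    f,cx,cy,R,t=cam(n); o=-R.T@t; d=R.T@np.array([(px[0]-cx)/f,(px[1]-cy)/f,1]); return o+d*(z-o[2])/d[2]
def proj(n,P):
    f,cx,cy,R,t=cam(n); p=R@np.array(P,float)+t; return np.array([f*p[0]/p[2]+cx,f*p[1]/p[2]+cy])
def shot(n,fn):
    im=imaging.capture(n); cv2.imwrite(f"pics/{fn}.png",im[...,::-1]); return im
E
python3 - <<'E'
from h import *
for n in("top","side"):
    shot(n,n+"0"); f,cx,cy,R,t=cam(n); print(n,f,cx,cy,-R.T@t,R[2])
names=["blue_tier","green_tier","clay_tier","wood_lid","wheel","glaze_jar","bisque_cup","red_pail"]
for k in names:
    for n in("top","side"):
        for d in models.pinpoint(n,k)[:1]: print(k,n,np.round(d["location"]),d["confidence"],np.round(ray(n,d["location"],.022 if 0 else 0),3))
print(telemetry.read_state(),env.tip_extent)
E
```

```text
top 461.05725811313005 324.93230806521916 234.48853435615928 [0.42586052 0.02108481 0.8036485 ] [ 0.22597901 -0.0431959  -0.97317398]
side 519.516161792083 318.30935269259794 245.027420756033 [ 0.24264611 -0.47553274  0.76122057] [ 0.38198916  0.50465709 -0.77421283]
blue_tier top [352. 333.] 0.68 [ 0.435 -0.025  0.   ]
blue_tier side [248. 312.] 0.58 [ 0.433 -0.021  0.   ]
green_tier top [400. 197.] 0.56 [ 0.653 -0.163  0.   ]
green_tier side [398. 297.] 0.87 [ 0.656 -0.157  0.   ]
clay_tier top [173. 362.] 0.6 [0.449 0.28  0.   ]
clay_tier side [171. 209.] 0.64 [0.443 0.277 0.   ]
wood_lid top [232. 251.] 0.95 [0.617 0.153 0.   ]
wood_lid side [275. 206.] 0.85 [0.613 0.155 0.   ]
wheel top [491. 289.] 0.88 [ 0.457 -0.278  0.   ]
wheel side [355. 424.] 0.55 [ 0.451 -0.282  0.   ]
glaze_jar top [312. 172.] 0.81 [ 0.733 -0.016  0.   ]
glaze_jar side [350. 421.] 0.67 [ 0.449 -0.275  0.   ]
bisque_cup top [142. 244.] 0.61 [0.663 0.308 0.   ]
bisque_cup side [254. 157.] 0.57 [0.662 0.306 0.   ]
red_pail top [470. 163.] 0.57 [ 0.69  -0.306  0.   ]
red_pail side [480. 350.] 0.69 [ 0.689 -0.315  0.   ]
{'clock': 0.9, 'qpos': array([ 1.06258353e+00,  3.12870824e-01,  1.49765990e+00,  1.73508302e-05,
        1.33098735e+00, -2.23427460e-01]), 'dq': array([-0.0011684 ,  0.00111088,  0.00111072, -0.00068235,  0.00013672,
        0.00101522]), 'tau': array([-1.65218869e-03, -4.02113307e+01, -2.52409834e+01,  6.93570846e-02,
        3.19002208e-02, -2.69633182e-05]), 'eef_pos': array([0.14753236, 0.50386775, 0.25575023]), 'orientation': array([3.14151619e+00, 9.05012252e-08, 2.85680319e+00]), 'wrist_force': array([ 0.49890473, -0.45049809, -0.8198776 ]), 'torque': array([0.0163874 , 0.01613769, 0.01404903]), 'grasp_force': 0.0, 'finger_gap': 0.9989779819337016} 0.017
```

View pics/top0.png

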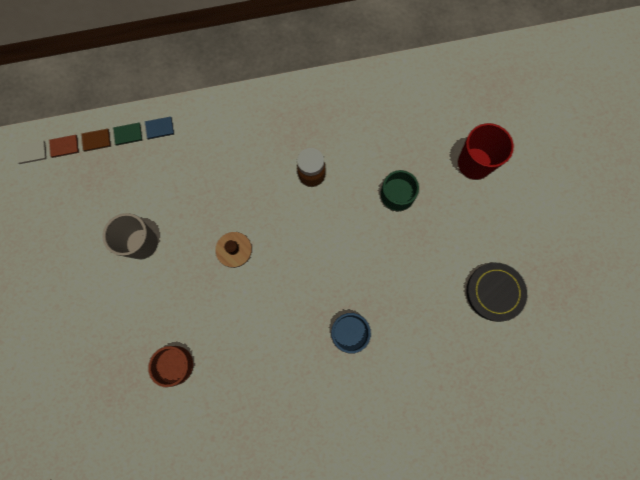

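View pics/side0.png

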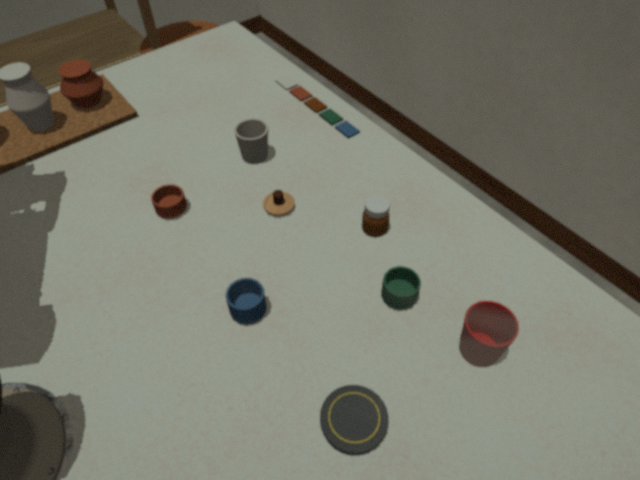

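Top view: blue (350,332), green (400,190), terracotta (170,366), lid (233,250), ring (498,291). The side view agrees, and every piece has clear space around it. Next I'll refine the positions from the silhouettes in both cameras.

```bash
cat >> h.py <<'E'
from scipy.optimize import least_squares
A=np.linspace(0,2*np.pi,72,endpoint=False)
def circ(x,y,z,r): return np.c_[x+r*np.cos(A),y+r*np.sin(A),np.full(72,z)]
def hullstat(mask):
    cs=cv2.findContours(mask.astype(np.uint8),0,1)[0]
    return np.concatenate([c for c in cs]) if cs else None
def projs(n,P):
    f,cx,cy,R,t=cam(n); p=P@R.T+t; return p[:,:2]/p[:,2:]*f+[cx,cy]
def bb(p): return np.r_[p.min(0),p.max(0)]
def cen(p):
    h=cv2.convexHull(p.astype(np.float32)); m=cv2.moments(h); return np.array([m['m10'],m['m01']])/m['m00']
def seg(im,k,c,w):
    hsv=cv2.cvtColor(im,cv2.COLOR_RGB2HSV).astype(int); h,s,v=hsv[...,0],hsv[...,1],hsv[...,2]
    m={'blue':(abs(h-107)<14)&(s>90),'green':(abs(h-75)<20)&(s>90),'clay':((h<12)|(h>172))&(s>120),'wood':(h<24)&(s>70),'ring':(abs(h-27)<8)&(s>90)}[k]
    o=np.zeros(m.shape,np.uint8);x,y=np.round(c).astype(int);o[max(0,y-w):y+w,max(0,x-w):x+w]=1
    m=(m&(o>0)).astype(np.uint8)
    nl,lab,st,_=cv2.connectedComponentsWithStats(m); 
    if k!='ring': m=(lab==1+np.argmax(st[1:,4])).astype(np.uint8)
    return m
def model(k,x,y,z=0):
    if k=='ring': return circ(x,y,z+.022,.0375)
    if k=='wood': return np.r_[circ(x,y,z+.007,.032),circ(x,y,z+.013,.032)]
    H={'blue':.054,'green':.047,'clay':.040}[k]
    return np.r_[circ(x,y,z+.007,.032),circ(x,y,z+H,.032)]
def fit(k,guess,ims,z=0,w=38):
    out={}
    for n,im in ims.items():
        m=seg(im,k,cen(projs(n,model(k,*guess,z))),w); c=hullstat(m).reshape(-1,2)
        mc=cen(c+0.0)
        r=least_squares(lambda q:cen(projs(n,model(k,*q,z)))-mc,guess,diff_step=1e-3)
        out[n]=(np.round(r.x,4),np.round(bb(c)),np.round(bb(projs(n,model(k,*r.x,z)))))
    return out
E
python3 - <<'E'
from h import *
ims={n:imaging.capture(n) for n in("top","side")}
for k,g in dict(blue=(.434,-.022),green=(.655,-.16),clay=(.446,.278),wood=(.615,.154),ring=(.454,-.28)).items():
    for n,v in fit(k,g,ims).items(): print(k,n,*v)
E
```

```text
blue top [ 0.435  -0.0194] [332 313 369 352] [330. 312. 371. 353.]
blue side [ 0.4345 -0.0193] [227 279 264 322] [225. 277. 266. 325.]
green top [ 0.6577 -0.1575] [381 171 417 209] [379. 169. 419. 211.]
green side [ 0.6668 -0.1493] [384 268 418 294] [381. 260. 421. 304.]
clay top [0.4438 0.2773] [149 346 192 386] [147. 345. 193. 387.]
clay side [0.4433 0.2771] [152 186 185 217] [150. 184. 187. 219.]
wood top [0.6175 0.1492] [215 232 251 267] [214. 231. 252. 267.]
wood side [0.6174 0.1495] [263 191 293 215] [262. 191. 295. 216.]
ring top [ 0.4514 -0.2794] [475 269 520 313] [475. 269. 520. 313.]
ring side [ 0.4514 -0.2784] [328 391 380 443] [328. 392. 380. 443.]
```

Request:
apply_moves:
  steps:
    - [[0,0,0],-5.5]
    - [[0,0,0],-11]
    - [[0,0,0],-16.32]
    - [[0,0,0],-16.32]
    - [[0,0,0],-16.32]
    - [[0,0,0],-16.32]
    - [[0,0,0],-16.32]
    - [[0,0,0],-16.32]
    - [[0,0,0],-16.32]
    - [[0,0,0],-16.32]
  claw: 0

```text
clock: 1.83
eef_pos: [0.1475, 0.5039, 0.2557]
orientation: [3.142, 0.0, 3.141]
wrist_force: [-0.4, 0.4, -0.7]
finger_gap: 1.001
grasp_force: 0.0
```

Request:
apply_moves:
  steps:
    - [[-1.5,-2.7,0],0]
    - [[-3.5,-6.4,0],0]
    - [[-5.5,-10,0],0]
    - [[-7.5,-13.6,0],0]
    - [[-9.5,-17.3,0],0]
    - [[-11.5,-21,0],0]
    - [[-13.5,-24.6,0],0]
    - [[-15.5,-28.2,0],0]
    - [[-17.5,-31.9,0],0]
    - [[-19.4,-35.3,0],0]

```text
clock: 2.67
eef_pos: [0.342, 0.1488, 0.256]
orientation: [3.142, 0.001, 3.141]
wrist_force: [0.6, 1.4, 0.3]
finger_gap: 0.999
grasp_force: 0.0
```

Request:
apply_moves:
  steps:
    - [[-1.5,-2.7,0],0]
    - [[-3.0,-5.5,1],0]
    - [[-4.5,-8.3,3],0]
    - [[-6.3,-11.5,5],0]
    - [[-8,-14.7,7],0]
    - [[-9.32,-17.03,9],0]
    - [[-9.32,-17.03,11.5],0]
    - [[-9.32,-17.03,13],0]
    - [[-9.32,-17.03,14],0]
    - [[-9.32,-17.03,14],0]

```text
clock: 3.5
eef_pos: [0.4339, -0.0193, 0.114]
orientation: [3.14, -0.003, 3.141]
wrist_force: [-0.2, -0.2, -0.0]
finger_gap: 1.005
grasp_force: 0.0
```

Request:
apply_moves:
  steps:
    - [[0,0,1],0]
    - [[0,0,2.5],0]
    - [[0,0,4],0]
    - [[0,0,5.5],0]
    - [[0,0,6.8],0]
    - [[0,0,7.7],0]
    - [[0,0,8.2],0]
    - [[0,0,8.3],0]
    - [[0,0,8.3],0]
    - [[0,0,8.3],0]

```text
clock: 4.33
eef_pos: [0.4351, -0.0195, 0.0333]
orientation: [-3.141, 0.001, -3.141]
wrist_force: [-0.0, -0.7, -0.0]
finger_gap: 1.004
grasp_force: 0.0
```

Request:
apply_moves:
  steps:
    - [[0,0,0],0]
    - [[0,0,0],0]
    - [[0,0,0],0]
    - [[0,0,0],0]
    - [[0,0,0],0]
    - [[0,0,0],0]
    - [[0,0,0],0]
    - [[0,0,0],0]
    - [[0,0,0],0]
    - [[0,0,0],0]
  claw: 1
  squeeze: 20

```text
clock: 5.17
eef_pos: [0.4349, -0.0195, 0.0329]
orientation: [-3.142, 0.0, -3.141]
wrist_force: [-0.3, 1.0, 5.3]
finger_gap: 0.729
grasp_force: 20.0
```

Request:
apply_moves:
  steps:
    - [[0,0,-0.5],0]
    - [[0,0,-1.5],0]
    - [[0,0,-3],0]
    - [[0,0,-4.5],0]
    - [[0,0,-6],0]
    - [[0,0,-7.3],0]
    - [[0,-0.6,-8],0]
    - [[0,-2,-8],0]
    - [[-0.1,-4,-8],0]
    - [[-0.2,-6,-8],0]

```text
clock: 6.0
eef_pos: [0.4364, -0.0802, 0.1125]
orientation: [3.141, -0.001, -3.141]
wrist_force: [0.3, 0.2, -1.3]
finger_gap: 0.731
grasp_force: 20.0
```

Request:
apply_moves:
  steps:
    - [[-0.2,-2.2,0],0]
    - [[-0.4,-5,0],0]
    - [[-0.6,-8,0],0]
    - [[-0.8,-11,0],0]
    - [[-1,-14,0],0]
    - [[-1.2,-16.8,0],0]
    - [[-1.4,-18.8,0],0]
    - [[-1.46,-19.7,0],0]
    - [[-1.46,-19.95,0],0]
    - [[-1.46,-19.95,0],0]

```text
clock: 6.83
eef_pos: [0.451, -0.2787, 0.1123]
orientation: [3.141, -0.001, 3.141]
wrist_force: [-0.2, 0.5, -2.3]
finger_gap: 0.73
grasp_force: 20.0
```

Run:
```python
from h import *
s=telemetry.read_state(); print(s['eef_pos'],s['orientation'],s['wrist_force'],s['grasp_force'],s['finger_gap'])
shot("top","t1");im=shot("side","s1")
```

```text
[ 0.45096518 -0.27866856  0.11226879] [ 3.14065842e+00 -8.39060605e-04  3.14116931e+00] [-0.16467239  0.53472768 -2.26958984] 20.000010472732168 0.7301861729701231
```

View pics/s1.png

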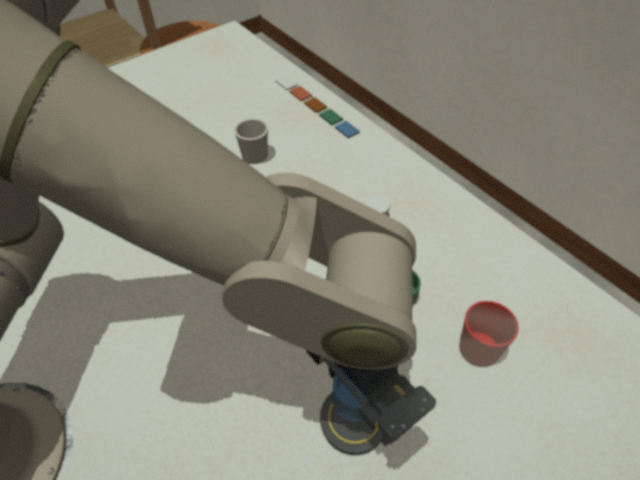

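Request:
apply_moves:
  steps:
    - [[0,0,0.7],0]
    - [[0,0,1.8],0]
    - [[0,0,3],0]
    - [[0,0,4],0]
    - [[0,0,4.7],0]
    - [[0,0,5.1],0]
    - [[0,0,5.3],0]
    - [[0,0,5.5],0]
    - [[0,0,5.6],0]
    - [[0,0,5.6],0]

```text
clock: 7.77
eef_pos: [0.4514, -0.279, 0.0568]
orientation: [-3.141, 0.0, -3.142]
wrist_force: [-0.6, 0.5, -2.4]
finger_gap: 0.733
grasp_force: 20.0
```

Request:
apply_moves:
  steps:
    - [[0,0,0.03],0]
    - [[0,0,0.06],0]
    - [[0,0,0.09],0]
    - [[0,0,0.12],0]
    - [[0,0,0.15],0]
    - [[0,0,0.17],0]
    - [[0,0,0.17],0]
    - [[0,0,0.17],0]
    - [[0,0,0.17],0]
    - [[0,0,0.17],0]

```text
clock: 8.6
eef_pos: [0.4513, -0.2789, 0.055]
orientation: [3.142, -0.0, -3.142]
wrist_force: [-0.3, -0.8, -2.1]
finger_gap: 0.732
grasp_force: 20.0
```

Not touching yet (the wrist reads −2.1 N, the piece's weight). I'll go a little lower.

Request:
apply_moves:
  steps:
    - [[0,0,0.02],0]
    - [[0,0,0.04],0]
    - [[0,0,0.06],0]
    - [[0,0,0.08],0]
    - [[0,0,0.1],0]
    - [[0,0,0.1],0]
    - [[0,0,0.1],0]
    - [[0,0,0.1],0]
    - [[0,0,0.1],0]
    - [[0,0,0.1],0]

```text
clock: 9.43
eef_pos: [0.4514, -0.279, 0.0549]
orientation: [-3.141, 0.0, -3.141]
wrist_force: [-4.0, 2.7, 10.0]
finger_gap: 0.73
grasp_force: 20.0
```

Contact made. Releasing and retracting upward.

Request:
apply_moves:
  steps:
    - [[0,0,0],0]
    - [[0,0,0],0]
    - [[0,0,0],0]
    - [[0,0,0],0]
    - [[0,0,0],0]
    - [[0,0,0],0]
    - [[0,0,0],0]
    - [[0,0,0],0]
    - [[0,0,0],0]
    - [[0,0,0],0]
  claw: 0

```text
clock: 10.27
eef_pos: [0.4513, -0.279, 0.054]
orientation: [-3.142, 0.0, -3.142]
wrist_force: [-0.2, 0.1, 0.1]
finger_gap: 0.995
grasp_force: 0.0
```

Request:
apply_moves:
  steps:
    - [[0,0,-0.8],0]
    - [[0,0,-2.3],0]
    - [[0,0,-4.5],0]
    - [[0,0,-7],0]
    - [[-1.5,0.9,-9],0]
    - [[-4,2.3,-9.5],0]
    - [[-7,4,-9.5],0]
    - [[-10,5.8,-9.5],0]
    - [[-13,7.6,-9.5],0]
    - [[-16,9.3,-9.5],0]

```text
clock: 11.1
eef_pos: [0.6126, -0.1847, 0.1499]
orientation: [-3.141, 0.0, -3.141]
wrist_force: [0.1, -0.6, -0.5]
finger_gap: 1.002
grasp_force: 0.0
```

Run:
```python
from h import *
s=telemetry.read_state(); print(s['eef_pos'])
ims={n:imaging.capture(n) for n in("top","side")}
for n in ims: cv2.imwrite(f"pics/{n}2.png",ims[n][...,::-1])
for n,im in ims.items():
    try: print(n,*fit('blue',(.4514,-.279),{n:im},z=.022)[n])
    except Exception as e: print(n,e)
```

```text
[ 0.61263668 -0.18465769  0.14987577]
top attempt to get argmax of an empty sequence
side [ 0.4464 -0.246 ] [336 390 339 396] [315. 365. 361. 421.]
```

View pics/side2.png

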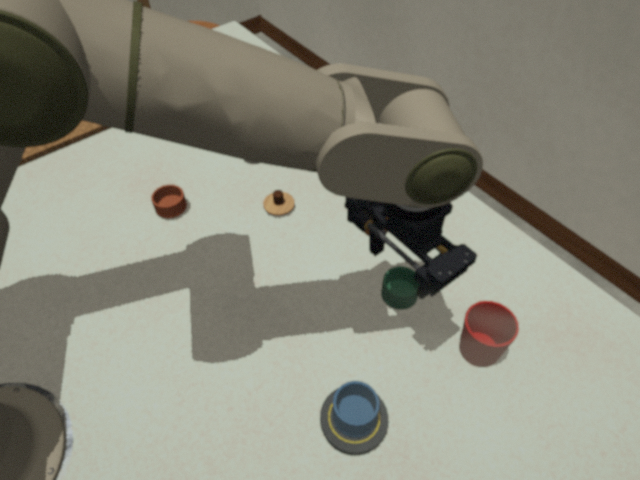

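Request:
apply_moves:
  steps:
    - [[-1.5,1,0],0]
    - [[-3,2,1],0]
    - [[-4.2,2.6,2.5],0]
    - [[-4.64,2.84,4],0]
    - [[-4.64,2.84,5.5],0]
    - [[-4.64,2.84,7],0]
    - [[-4.64,2.84,8.5],0]
    - [[-4.64,2.84,10],0]
    - [[-4.64,2.84,11.2],0]
    - [[-4.64,2.84,11.8],0]

```text
clock: 12.03
eef_pos: [0.6566, -0.1578, 0.0292]
orientation: [3.141, -0.003, 3.141]
wrist_force: [0.0, -0.3, -1.0]
finger_gap: 1.003
grasp_force: 0.0
```

Request:
apply_moves:
  steps:
    - [[0,0,0],0]
    - [[0,0,0],0]
    - [[0,0,0],0]
    - [[0,0,0],0]
    - [[0,0,0],0]
    - [[0,0,0],0]
    - [[0,0,0],0]
    - [[0,0,0],0]
    - [[0,0,0],0]
    - [[0,0,0],0]
  claw: 1
  squeeze: 20

```text
clock: 12.87
eef_pos: [0.6581, -0.1577, 0.032]
orientation: [-3.141, 0.001, -3.141]
wrist_force: [-1.6, 0.4, 6.0]
finger_gap: 0.717
grasp_force: 20.0
```

Request:
apply_moves:
  steps:
    - [[0,0,-0.5],0]
    - [[0,0,-1.5],0]
    - [[0,0,-3],0]
    - [[0,0,-5],0]
    - [[0,0,-7],0]
    - [[0,0,-9],0]
    - [[0,0,-11],0]
    - [[0,0,-12.5],0]
    - [[0,0,-13],0]
    - [[0,0,-13],0]

```text
clock: 13.7
eef_pos: [0.6581, -0.1576, 0.1626]
orientation: [-3.141, 0.002, -3.142]
wrist_force: [-0.6, 0.1, -0.5]
finger_gap: 0.715
grasp_force: 20.0
```

Run:
```python
from h import *
im=shot("side","s3")
m=seg(im,'green',(400,240),60); print(m.sum())
```

```text
1040
```

Run:
```python
from h import *
im=shot("top","t3");im=cv2.imread("pics/s3.png"); t=cv2.imread("pics/t3.png")
c=lambda a:cv2.resize(a,None,fx=2,fy=2,interpolation=cv2.INTER_CUBIC)
cv2.imwrite("pics/c3.png",np.hstack([c(im[150:430,300:500]),c(t[60:340,300:500])]))
s=telemetry.read_state(); print(s['eef_pos'],s['wrist_force'],s['torque'],s['finger_gap'])
```

```text
[ 0.65738099 -0.15734704  0.1600887 ] [-0.49052557  0.96515257 -1.55533633] [-0.01681424 -0.02524259  0.03736722] 0.7128609713085821
```

View pics/c3.png

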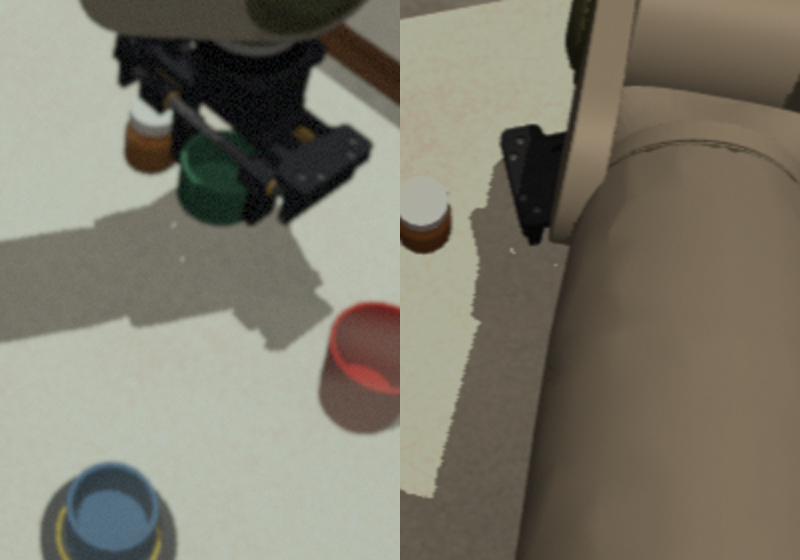

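Run:
```python
from h import *
im=cv2.imread("pics/s3.png")[...,::-1].copy()
print(bb(projs("side",model('green',.6574,-.1573,.128))))
m=seg(im,'green',(400,240),60); c=hullstat(m).reshape(-1,2); print(bb(c))
hsv=cv2.cvtColor(im,cv2.COLOR_RGB2HSV).astype(int)
m=(abs(hsv[...,0]-107)<14)&(hsv[...,1]>60); m[:370]=0;m[460:]=0;m[:,:310]=0;m[:,400:]=0
c=hullstat(m).reshape(-1,2); print(bb(c)); 
r=least_squares(lambda q:cen(projs("side",model('blue',*q,.022)))-cen(c+0.),(.45,-.28),diff_step=1e-3); print(r.x,bb(projs("side",model('blue',*r.x,.022))))
```

```text
[387.20275901 214.82021707 433.03862176 264.07372239]
[388 215 424 260]
[333 382 378 436]
[ 0.45126958 -0.27869027] [331.75786108 379.69965256 379.04136186 437.20636548]
```

Request:
apply_moves:
  steps:
    - [[1,-0.6,0],0]
    - [[3,-1.8,0],0]
    - [[6,-3.5,0],0]
    - [[9,-5.3,0],0]
    - [[12,-7.1,0],0]
    - [[15,-8.8,0],0]
    - [[18,-10.6,0],0]
    - [[19.8,-11.6,0],0]
    - [[20.5,-12.05,0],0]
    - [[20.64,-12.13,0],0]

```text
clock: 14.63
eef_pos: [0.4503, -0.2793, 0.1604]
orientation: [3.141, -0.001, 3.14]
wrist_force: [0.4, -0.2, -0.3]
finger_gap: 0.719
grasp_force: 20.0
```

Request:
apply_moves:
  steps:
    - [[0,0,0.3],0]
    - [[0,0,1],0]
    - [[0,0,2],0]
    - [[0,0,3],0]
    - [[0,0,3.6],0]
    - [[0,0,4],0]
    - [[0,0,4.3],0]
    - [[0,0,4.5],0]
    - [[0,0,4.5],0]
    - [[0,0,4.5],0]

```text
clock: 15.47
eef_pos: [0.4515, -0.2789, 0.1162]
orientation: [-3.141, 0.0, -3.142]
wrist_force: [0.1, -0.2, -1.2]
finger_gap: 0.716
grasp_force: 20.0
```

Run:
```python
from h import *
im=shot("side","s4")
s=telemetry.read_state(); print(s['eef_pos'],s['wrist_force'],s['torque'],s['finger_gap'])
e=s['eef_pos'];print(bb(projs("side",model('green',e[0],e[1],e[2]-.032))))
m=seg(im,'green',(355,370),60); c=hullstat(m).reshape(-1,2); print(bb(c))
cv2.imwrite("pics/c4.png",cv2.resize(im[300:460,260:460],None,fx=3,fy=3,interpolation=2)[...,::-1])
```

```text
[ 0.45146522 -0.27898252  0.11633499] [-0.6299027  -0.82342292 -1.28719704] [ 0.04864992 -0.00964998  0.00075779] 0.7132187563677933
[332.48364013 361.69000608 382.79552003 420.72772129]
[335 375 351 403]
```

View pics/c4.png

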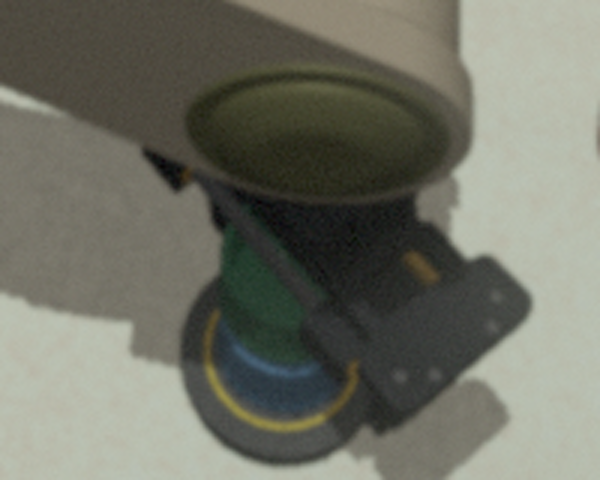

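The green tier is lined up just above the blue mouth (crop 280,360). I'll lower it in slow steps.

Request:
apply_moves:
  steps:
    - [[0,0,0.2],0]
    - [[0,0,0.4],0]
    - [[0,0,0.6],0]
    - [[0,0,0.8],0]
    - [[0,0,1],0]
    - [[0,0,1.15],0]
    - [[0,0,1.25],0]
    - [[0,0,1.35],0]
    - [[0,0,1.4],0]
    - [[0,0,1.4],0]

```text
clock: 16.35
eef_pos: [0.4513, -0.2788, 0.102]
orientation: [3.142, -0.0, -3.142]
wrist_force: [0.4, -0.3, -1.6]
finger_gap: 0.716
grasp_force: 20.0
```

Request:
apply_moves:
  steps:
    - [[0,0,0.03],0]
    - [[0,0,0.06],0]
    - [[0,0,0.09],0]
    - [[0,0,0.11],0]
    - [[0,0,0.13],0]
    - [[0,0,0.15],0]
    - [[0,0,0.15],0]
    - [[0,0,0.15],0]
    - [[0,0,0.15],0]
    - [[0,0,0.15],0]

```text
clock: 17.18
eef_pos: [0.4515, -0.2789, 0.101]
orientation: [-3.141, 0.0, -3.142]
wrist_force: [-2.2, 0.9, 5.8]
finger_gap: 0.714
grasp_force: 20.0
```

Request:
apply_moves:
  steps:
    - [[0,0,0],0]
    - [[0,0,0],0]
    - [[0,0,0],0]
    - [[0,0,0],0]
    - [[0,0,0],0]
    - [[0,0,0],0]
    - [[0,0,0],0]
    - [[0,0,0],0]
    - [[0,0,0],0]
    - [[0,0,0],0]
  claw: 0

```text
clock: 18.02
eef_pos: [0.4513, -0.2789, 0.1005]
orientation: [-3.142, -0.0, -3.142]
wrist_force: [-0.1, -0.1, 0.1]
finger_gap: 1.002
grasp_force: 0.0
```

Request:
apply_moves:
  steps:
    - [[0,0,-0.8],0]
    - [[0,0,-2.3],0]
    - [[0,0,-4.5],0]
    - [[0,0,-6.5],0]
    - [[0,1,-7],0]
    - [[0,4,-7],0]
    - [[0,8,-7],0]
    - [[0,12,-7],0]
    - [[0,16,-7],0]
    - [[0,20,-7],0]

```text
clock: 18.85
eef_pos: [0.4505, -0.0764, 0.1702]
orientation: [3.141, -0.0, 3.141]
wrist_force: [0.6, 0.6, -0.2]
finger_gap: 1.002
grasp_force: 0.0
```

Request:
apply_moves:
  steps:
    - [[0.1,4,0],0]
    - [[0.2,8,0],0]
    - [[0.3,12,0],0]
    - [[0.4,16,0],0]
    - [[0.5,20,0],0]
    - [[0.6,24,0],0]
    - [[0.7,28,0],0]
    - [[0.77,31,0],0]
    - [[0.77,33,0],0]
    - [[0.77,34,0],0]

```text
clock: 19.68
eef_pos: [0.4424, 0.2637, 0.1701]
orientation: [3.141, -0.001, -3.139]
wrist_force: [-0.2, -0.7, 0.0]
finger_gap: 1.004
grasp_force: 0.0
```

Run:
```python
from h import *
print(telemetry.read_state()['eef_pos'])
im=shot("side","s5"); t=shot("top","t5")
m=seg(im,'green',(355,380),45); c=hullstat(m).reshape(-1,2); print(bb(c)); print(bb(projs("side",model('green',.4513,-.2788,.069))))
m=seg(t,'green',proj("top",(.4513,-.279,.1)),45); c=hullstat(m).reshape(-1,2); print(bb(c)); print(bb(projs("top",model('green',.4513,-.2788,.069))))
cv2.imwrite("pics/c5.png",np.hstack([cv2.resize(a,None,fx=2,fy=2,interpolation=2) for a in(im[300:460,260:460],t[210:370,420:620])])[...,::-1])
```

```text
[0.44239926 0.26365394 0.17007915]
[334 370 369 413]
[332.17849405 366.89473906 381.59169869 424.98469163]
[490 265 540 307]
[489.30404647 262.95934516 541.63774105 307.79064531]
```

View pics/c5.png

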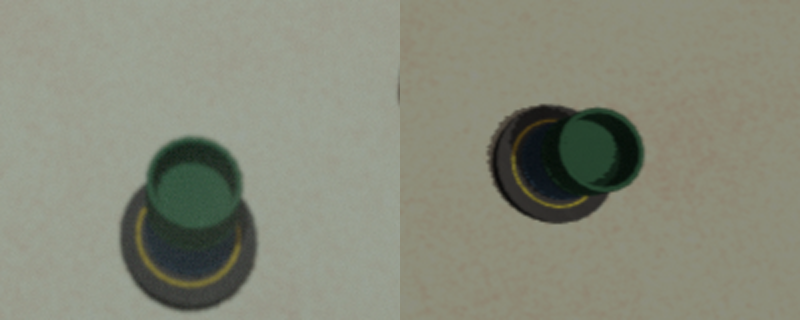

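The green tier is seated and matches the prediction (top-view box 490–540, 265–307). On to the terracotta tier.

Request:
apply_moves:
  steps:
    - [[0,0.8,0.5],0]
    - [[0,1.4,2],0]
    - [[0,1.6,4],0]
    - [[0,1.6,6],0]
    - [[0,1.6,8],0]
    - [[0,1.6,10],0]
    - [[0,1.6,12],0]
    - [[0,1.6,13.3],0]
    - [[0,1.6,14],0]
    - [[0,1.6,14.25],0]

```text
clock: 20.62
eef_pos: [0.4434, 0.2762, 0.027]
orientation: [-3.141, -0.002, 3.14]
wrist_force: [-0.4, 0.9, 0.4]
finger_gap: 0.997
grasp_force: 0.0
```

Request:
apply_moves:
  steps:
    - [[0,0,0],0]
    - [[0,0,0],0]
    - [[0,0,0],0]
    - [[0,0,0],0]
    - [[0,0,0],0]
    - [[0,0,0],0]
    - [[0,0,0],0]
    - [[0,0,0],0]
    - [[0,0,0],0]
    - [[0,0,0],0]
  claw: 1
  squeeze: 20

```text
clock: 21.45
eef_pos: [0.444, 0.2773, 0.0287]
orientation: [3.141, 0.001, -3.141]
wrist_force: [-0.1, -0.3, 6.9]
finger_gap: 0.71
grasp_force: 20.0
```

Request:
apply_moves:
  steps:
    - [[0,0,-0.5],0]
    - [[0,0,-1.5],0]
    - [[0,0,-3.5],0]
    - [[0,0,-6],0]
    - [[0,0,-9],0]
    - [[0,0,-12],0]
    - [[0,0,-15],0]
    - [[0,0,-17],0]
    - [[0,0,-17.5],0]
    - [[0,0,-17.5],0]

```text
clock: 22.28
eef_pos: [0.4438, 0.2773, 0.2042]
orientation: [3.141, 0.002, -3.141]
wrist_force: [-0.6, -0.8, -2.0]
finger_gap: 0.711
grasp_force: 20.0
```

Run:
```python
from h import *
im=shot("side","s6")
s=telemetry.read_state(); e=s['eef_pos']; print(e,s['wrist_force'],s['finger_gap'])
b=bb(projs("side",model('clay',e[0],e[1],e[2]-.0285)));print(b)
m=seg(im,'clay',((b[0]+b[2])/2,(b[1]+b[3])/2),45); c=hullstat(m).reshape(-1,2); print(bb(c))
```

```text
[0.44331172 0.27704728 0.20263116] [ 0.03403739 -0.12159961 -2.15308729] 0.7101653387591998
[123.35022245 110.98628473 166.46593156 150.04906404]
[124 119 150 147]
```

Request:
apply_moves:
  steps:
    - [[0,-1,0],0]
    - [[0,-3.5,0],0]
    - [[-0.1,-7,0],0]
    - [[-0.2,-10.5,0],0]
    - [[-0.3,-14,0],0]
    - [[-0.4,-17.5,0],0]
    - [[-0.5,-21,0],0]
    - [[-0.6,-24.5,0],0]
    - [[-0.7,-28,0],0]
    - [[-0.77,-31.5,0],0]

```text
clock: 23.17
eef_pos: [0.4501, -0.0398, 0.2016]
orientation: [3.141, -0.003, 3.141]
wrist_force: [0.8, -0.2, -1.5]
finger_gap: 0.711
grasp_force: 20.0
```

Request:
apply_moves:
  steps:
    - [[0,-3.5,0],0]
    - [[0,-7,0],0]
    - [[0,-10.5,0],0]
    - [[0,-14,0],0]
    - [[0,-17.5,0],0]
    - [[0,-20.5,0],0]
    - [[0,-22.7,0],0]
    - [[0,-23.8,0],0]
    - [[0,-24.1,0],0]
    - [[0,-24.1,0],0]

```text
clock: 24.0
eef_pos: [0.4509, -0.2786, 0.2021]
orientation: [3.14, -0.001, 3.141]
wrist_force: [0.2, 0.6, -1.2]
finger_gap: 0.709
grasp_force: 20.0
```

Request:
apply_moves:
  steps:
    - [[0,0,0.4],0]
    - [[0,0,1.2],0]
    - [[0,0,2.2],0]
    - [[0,0,3.2],0]
    - [[0,0,4],0]
    - [[0,0,4.5],0]
    - [[0,0,4.8],0]
    - [[0,0,5],0]
    - [[0,0,5],0]
    - [[0,0,5],0]

```text
clock: 24.83
eef_pos: [0.4514, -0.2789, 0.1533]
orientation: [-3.141, 0.0, 3.142]
wrist_force: [-0.3, -0.1, -1.5]
finger_gap: 0.709
grasp_force: 20.0
```

Run:
```python
from h import *
im=shot("side","s7")
s=telemetry.read_state(); e=s['eef_pos']; print(e,s['wrist_force'],s['finger_gap'])
cv2.imwrite("pics/c7.png",cv2.resize(im[300:460,260:460],None,fx=3,fy=3,interpolation=2)[...,::-1])
```

```text
[ 0.45147483 -0.27900634  0.15338289] [-0.29471661 -0.18908482 -1.79877505] 0.7097869954513087
```

View pics/c7.png

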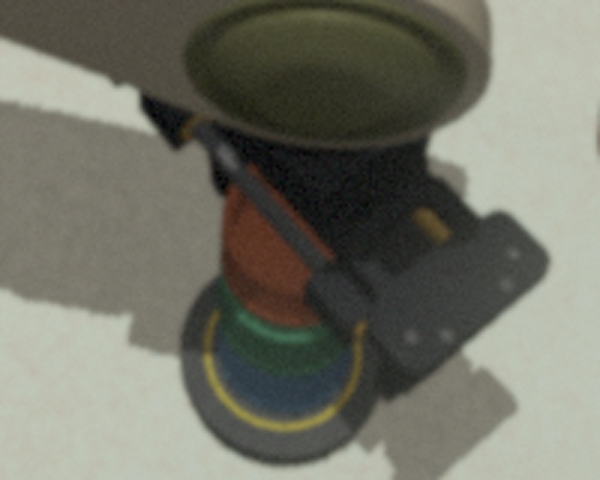

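The terracotta tier is aligned above the green mouth (crop 280,320). Lowering it 15.5 mm.

Request:
apply_moves:
  steps:
    - [[0,0,0.2],0]
    - [[0,0,0.4],0]
    - [[0,0,0.6],0]
    - [[0,0,0.8],0]
    - [[0,0,1],0]
    - [[0,0,1.15],0]
    - [[0,0,1.25],0]
    - [[0,0,1.35],0]
    - [[0,0,1.43],0]
    - [[0,0,1.43],0]

```text
clock: 25.72
eef_pos: [0.4513, -0.2788, 0.1386]
orientation: [3.142, -0.0, -3.142]
wrist_force: [0.2, 0.0, -1.4]
finger_gap: 0.713
grasp_force: 20.0
```

Request:
apply_moves:
  steps:
    - [[0,0,0.03],0]
    - [[0,0,0.06],0]
    - [[0,0,0.09],0]
    - [[0,0,0.11],0]
    - [[0,0,0.13],0]
    - [[0,0,0.15],0]
    - [[0,0,0.15],0]
    - [[0,0,0.15],0]
    - [[0,0,0.15],0]
    - [[0,0,0.15],0]

```text
clock: 26.55
eef_pos: [0.4515, -0.2789, 0.1377]
orientation: [-3.141, 0.001, -3.142]
wrist_force: [-1.2, 1.9, 6.0]
finger_gap: 0.709
grasp_force: 20.0
```

Request:
apply_moves:
  steps:
    - [[0,0,0],0]
    - [[0,0,0],0]
    - [[0,0,0],0]
    - [[0,0,0],0]
    - [[0,0,0],0]
    - [[0,0,0],0]
    - [[0,0,0],0]
    - [[0,0,0],0]
    - [[0,0,0],0]
    - [[0,0,0],0]
  claw: 0

```text
clock: 27.38
eef_pos: [0.4514, -0.2788, 0.1372]
orientation: [-3.142, -0.0, -3.142]
wrist_force: [-0.4, 0.2, 0.1]
finger_gap: 1.001
grasp_force: 0.0
```

Request:
apply_moves:
  steps:
    - [[0,0,-0.8],0]
    - [[0,0,-2.3],0]
    - [[0,0,-4.5],0]
    - [[0,0,-6],0]
    - [[-0.4,1,-6.3],0]
    - [[-1.6,4,-6.3],0]
    - [[-3,7.7,-6.3],0]
    - [[-4.4,11.4,-6.3],0]
    - [[-5.8,15,-6.3],0]
    - [[-7.2,18.6,-6.3],0]

```text
clock: 28.22
eef_pos: [0.5235, -0.0902, 0.1999]
orientation: [3.141, -0.001, -3.142]
wrist_force: [0.1, -0.1, 0.4]
finger_gap: 1.002
grasp_force: 0.0
```

Request:
apply_moves:
  steps:
    - [[-1.4,3.7,0],0]
    - [[-2.8,7.4,0],0]
    - [[-4.2,11,0],0]
    - [[-5.6,14.6,0],0]
    - [[-7,18.2,0],0]
    - [[-8.2,21,0],0]
    - [[-9,23.2,0],0]
    - [[-9.42,24.21,0.5],0]
    - [[-9.42,24.21,2.5],0]
    - [[-9.42,24.21,5],0]

```text
clock: 29.05
eef_pos: [0.6178, 0.1501, 0.1502]
orientation: [-3.142, 0.002, -3.14]
wrist_force: [0.4, 0.2, -1.2]
finger_gap: 0.999
grasp_force: 0.0
```

Run:
```python
from h import *
print(telemetry.read_state()['eef_pos'])
im=shot("side","s8"); t=shot("top","t8")
for n,a in(("side",im),("top",t)):
    p=bb(projs(n,model('clay',.4513,-.2788,.109)))
    m=seg(a,'clay',((p[0]+p[2])/2,(p[1]+p[3])/2),40); print(n,bb(hullstat(m).reshape(-1,2)),p)
```

```text
[0.61777048 0.15006216 0.15020955]
side [335 358 382 406] [332.51182238 355.40339468 383.81473868 413.47312006]
top [500 260 551 305] [498.49131821 259.06032851 552.17632808 305.74968767]
```

View pics/s8.png

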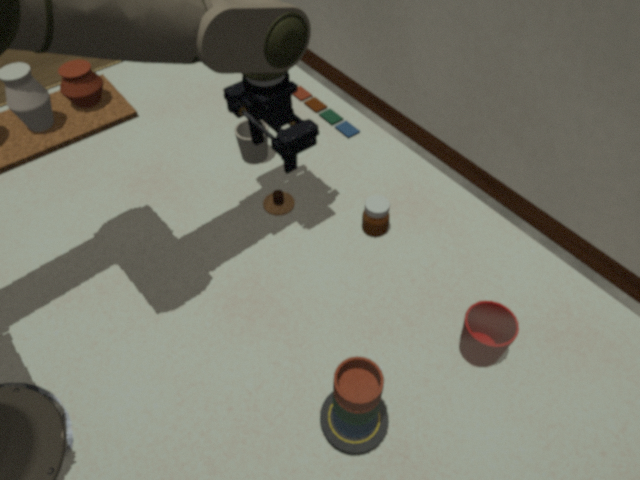

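Request:
apply_moves:
  steps:
    - [[0,0,1.5],0]
    - [[0,0,3.5],0]
    - [[0,0,5.5],0]
    - [[0,0,7.5],0]
    - [[0,0,9],0]
    - [[0,0,10.2],0]
    - [[0,0,11],0]
    - [[0,0,11.5],0]
    - [[0,0,11.7],0]
    - [[0,0,11.7],0]

```text
clock: 29.98
eef_pos: [0.6177, 0.1492, 0.0335]
orientation: [3.142, 0.0, 3.142]
wrist_force: [0.6, 0.8, -0.3]
finger_gap: 0.998
grasp_force: 0.0
```

Request:
apply_moves:
  steps:
    - [[0,0,0],0]
    - [[0,0,0],0]
    - [[0,0,0],0]
    - [[0,0,0],0]
    - [[0,0,0],0]
    - [[0,0,0],0]
    - [[0,0,0],0]
    - [[0,0,0],0]
    - [[0,0,0],0]
    - [[0,0,0],0]
  claw: 1
  squeeze: 15

```text
clock: 30.82
eef_pos: [0.6175, 0.1493, 0.0332]
orientation: [-3.142, -0.0, -3.142]
wrist_force: [-1.0, -0.2, 0.0]
finger_gap: 0.267
grasp_force: 0.0
```

Request:
apply_moves:
  steps:
    - [[0,0,0],0]
    - [[0,0,0],0]
    - [[0,0,-0.5],0]
    - [[0,0,-1.5],0]
    - [[0,0,-3.5],0]
    - [[0,0,-6],0]
    - [[0,0,-9],0]
    - [[0,0,-12],0]
    - [[0,0,-14],0]
    - [[0,0,-15],0]

```text
clock: 31.65
eef_pos: [0.6183, 0.1494, 0.1874]
orientation: [3.141, 0.005, -3.141]
wrist_force: [-0.2, -0.2, -0.7]
finger_gap: 0.246
grasp_force: 15.0
```

Run:
```python
from h import *
s=telemetry.read_state(); e=s['eef_pos']; print(e,s['wrist_force'],s['finger_gap'],s['grasp_force'])
im=shot("side","s9")
b=bb(projs("side",model('wood',e[0],e[1],e[2]-.0335)));print(b)
m=seg(im,'wood',((b[0]+b[2])/2,(b[1]+b[3])/2),22); print(bb(hullstat(m).reshape(-1,2)))
x,y=np.int32(b[:2]);cv2.imwrite("pics/c9.png",cv2.resize(im[max(0,y-50):y+80,x-60:x+100],None,fx=3,fy=3,interpolation=2)[...,::-1])
```

```text
[0.61833195 0.14938593 0.18742248] [-0.16969288 -0.16501722 -0.71246573] 0.2455502516143587 15.000047916546464
[254.7073615  129.58136099 291.08703795 155.6720186 ]
[255 121 289 154]
```

View pics/c9.png

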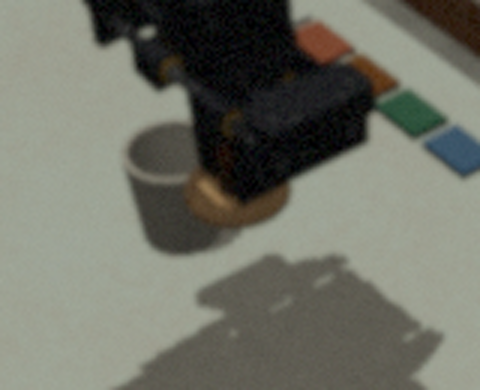

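Request:
apply_moves:
  steps:
    - [[0,0,-0.8],0]
    - [[0.4,-1,-2],0]
    - [[1.4,-3.6,-2.5],0]
    - [[2.6,-6.7,-2.5],0]
    - [[3.9,-10,-2.5],0]
    - [[5.2,-13.3,-2.5],0]
    - [[6.5,-16.7,-2.5],0]
    - [[7.8,-20,-2.5],0]
    - [[9.1,-23.4,-2.5],0]
    - [[10.4,-26.8,-2.5],0]

```text
clock: 32.53
eef_pos: [0.5119, -0.1205, 0.2079]
orientation: [3.141, -0.001, 3.142]
wrist_force: [0.4, 0.6, 0.2]
finger_gap: 0.244
grasp_force: 15.0
```

Request:
apply_moves:
  steps:
    - [[1.3,-3.4,0],0]
    - [[2.6,-6.7,0],0]
    - [[3.9,-10,0],0]
    - [[5.1,-13,0],0]
    - [[5.9,-15,0],0]
    - [[6.2,-15.8,0],0]
    - [[6.22,-16.02,0],0]
    - [[6.22,-16.02,0.4],0]
    - [[6.22,-16.02,1],0]
    - [[6.22,-16.02,1.6],0]

```text
clock: 33.37
eef_pos: [0.4517, -0.2777, 0.1915]
orientation: [3.141, -0.0, -3.14]
wrist_force: [-0.6, -0.1, -0.0]
finger_gap: 0.241
grasp_force: 15.0
```

Run:
```python
from h import *
im=shot("side","s10")
s=telemetry.read_state(); e=s['eef_pos']; print(e,s['wrist_force'],s['finger_gap'],s['orientation'])
cv2.imwrite("pics/c10.png",cv2.resize(im[300:460,260:460],None,fx=3,fy=3,interpolation=2)[...,::-1])
```

```text
[ 0.45133101 -0.27744373  0.19023746] [-0.43885807 -0.03008746 -1.70571234] 0.24575296379916198 [ 3.13965754e+00 -1.79477635e-03 -3.14001133e+00]
```

View pics/c10.png

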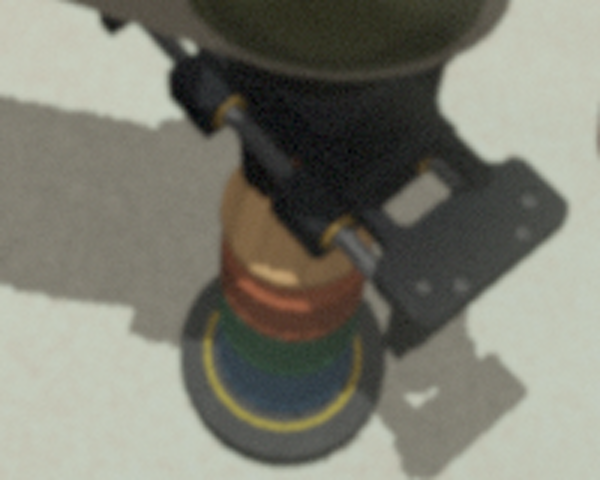

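The lid is aligned above the terracotta mouth. Lowering it.

Request:
apply_moves:
  steps:
    - [[0,0,0],0]
    - [[0,0,0.2],0]
    - [[0,0,0.4],0]
    - [[0,0,0.6],0]
    - [[0,0,0.85],0]
    - [[0,0,1.1],0]
    - [[0,0,1.3],0]
    - [[0,0,1.45],0]
    - [[0,0,1.55],0]
    - [[0,0,1.6],0]

```text
clock: 34.25
eef_pos: [0.4513, -0.2789, 0.1761]
orientation: [3.141, -0.0, -3.142]
wrist_force: [-0.4, -0.3, -0.5]
finger_gap: 0.244
grasp_force: 15.0
```

Request:
apply_moves:
  steps:
    - [[0,0,0],0]
    - [[0,0,0.03],0]
    - [[0,0,0.06],0]
    - [[0,0,0.09],0]
    - [[0,0,0.12],0]
    - [[0,0,0.14],0]
    - [[0,0,0.14],0]
    - [[0,0,0.14],0]
    - [[0,0,0.14],0]
    - [[0,0,0.14],0]

```text
clock: 35.08
eef_pos: [0.4515, -0.279, 0.1751]
orientation: [-3.141, 0.0, -3.142]
wrist_force: [-0.3, 0.4, 4.8]
finger_gap: 0.242
grasp_force: 15.0
```

Seated (4.8 N contact at the expected height). Releasing and retracting.

Request:
apply_moves:
  steps:
    - [[0,0,0],0]
    - [[0,0,0],0]
    - [[0,0,0],0]
    - [[0,0,0],0]
    - [[0,0,0],0]
    - [[0,0,0],0]
    - [[0,0,0],0]
    - [[0,0,0],0]
    - [[0,0,0],0]
    - [[0,0,0],0]
  claw: 0

```text
clock: 35.92
eef_pos: [0.4513, -0.2789, 0.1748]
orientation: [-3.142, -0.0, -3.142]
wrist_force: [-0.2, 0.9, -0.9]
finger_gap: 0.976
grasp_force: 0.0
```

Request:
apply_moves:
  steps:
    - [[0,0,-0.5],0]
    - [[0,0,-1.5],0]
    - [[0,0,-3],0]
    - [[0,0,-5],0]
    - [[0,0,-6.5],0]
    - [[0,1,-7],0]
    - [[0,4,-7],0]
    - [[0,8,-7],0]
    - [[0,12,-7],0]
    - [[0,16,-7],0]

```text
clock: 36.75
eef_pos: [0.4506, -0.1167, 0.2448]
orientation: [3.141, -0.0, 3.141]
wrist_force: [0.3, -0.3, -0.0]
finger_gap: 1.001
grasp_force: 0.0
```

Request:
apply_moves:
  steps:
    - [[0,4,0],0]
    - [[0,8,0],0]
    - [[0,11,0],0]
    - [[0,13,0],0]
    - [[0,14,0],0]
    - [[0,14,0],0]
    - [[0,14,0],0]
    - [[0,14,0],0]
    - [[0,14,0],0]
    - [[0,14,0],0]

```text
clock: 37.58
eef_pos: [0.4514, 0.0202, 0.2447]
orientation: [-3.142, -0.0, 3.14]
wrist_force: [0.2, 0.0, 0.2]
finger_gap: 1.003
grasp_force: 0.0
```

Run:
```python
from h import *
im=shot("side","s11"); t=shot("top","t11")
for n,a in(("side",im),("top",t)): print(bb(projs(n,model('wood',.4513,-.2788,.142))), proj(n,(.4513,-.2788,.181)))
cv2.imwrite("pics/c11.png",np.hstack([cv2.resize(a,None,fx=2,fy=2,interpolation=2) for a in(im[300:460,260:460],t[210:370,420:620])])[...,::-1])
```

```text
[332.81058322 353.219698   384.2377814  403.12778874] [359.59052322 367.04371561]
[506.89123375 258.31048316 554.2045282  303.88142175] [539.60688694 278.11573516]
```

View pics/c11.png

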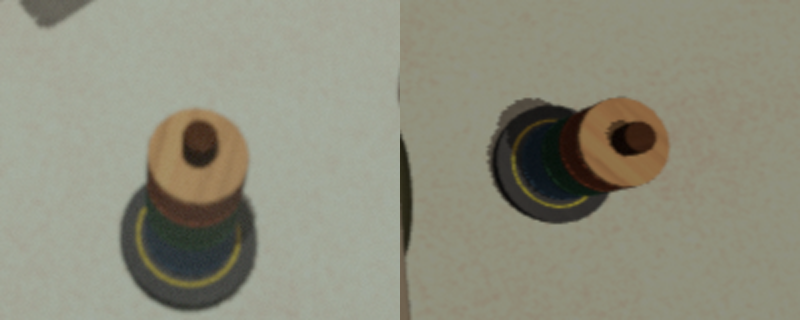

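The stack is complete. The lid disc spans columns 334–384 and rows 354–402 in the side view, as predicted, and the knob is upright.

```bash
python3 -c "
from cell import workorder; print(workorder.finish_job())"
```

```text
the job is handed in; nothing more can be done
None
```

The jar is assembled on the banding wheel (blue, green, terracotta, lid), each piece seated and let go, with the arm clear and the bystanders untouched; I handed the job in at about 38 s, and the hand-in returned no verdict.

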